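Fit the last pair of tuning machines on a guitar neck and put the spare pair away

ROBOT

A 6-joint arm with a two-finger parallel gripper is mounted at the origin on the work surface; the furniture and walls round the work are solid. World frame = base frame: x ahead of the robot, y to its left, z up, the work surface at z = 0. Lengths are in m, angles in degrees, forces in N, time in s.
With the tool pointing down it reaches from about 0.275 to 0.975 m from the base axis. Payload 8.4 kg.
Tool frame: the origin (TCP) lies at the very end of the fingers, on their centre line; the grasp point (between the pads) lies 19 mm behind it; z points along the fingers, y is the line along which they close (so a half turn about z gives the same grasp; the last joint's range is limited). The gripper opens to 92 mm and grips with 3 to 60 N. Pads are 20 mm wide; open, the fingers measure 128 mm over their backs; the gripper's body (75 mm by 189 mm) begins 69 mm behind the grasp point.
Start: joints at [-63.85, 20.225, 93.587, -0, 66.188, -0.138], TCP at [0.277, -0.56, 0.215] pointing down, gripper open.
Joint ranges: [-150.9, 150.9], [-52.94, 120.26], [3.33, 152.33], [-74.26, 254.26], [0, 154.13], [-172.89, 172.89]. Speed limits (degrees/s): [127.2, 127.2, 159.86, 180, 180, 180].

INTERFACE

Orientations are given as [roll, pitch, yaw] about the fixed x, y, z axes, in that order (R = Rz(yaw) Ry(pitch) Rx(roll)).
In Python, from bench import * gives the robot as it stands.
- The arm moves only by the shell command python3 -m handwheel 'ROWS' [FORCE]. ROWS is a JSON object of lists of equal length, an entry for each row: "jaw": the closure, from 0 (fully open) to 1 (shut); "translation": the shift along the world's x, y, z in cm, a list of three; "turn": the turn about the world's z in rad. A call has 1 to 20 rows; each row shifts and turns the commanded pose from where the row before left it; what a row does not reach is not made up. A row lasts 1/12 s, in which the tool goes at most 41.7 mm and 7.16 degrees, less where a joint would pass 70% of its speed; a pose out of reach is approached as far as the arm can. A call is refused whole if a number of a shift passes 4.17 or a number of a turn 0.125, either way. A call with a gripper value outside its range is refused whole. The fingers move at their own pace and stop on an object; FORCE is the grip in N (left out, the last holds). Time passes only in rows, so rows that do not move let the fingers close. It gives the time, the measured TCP pose, the force, the opening and the grip force at its end, in the units of the state.
- get_state(): the state, without advancing time (a new reading comes with each control period).
- get_image(name): name is "scene" or "top" or "wrist"; returns a dict with "color" (400x640x3 uint8, red, green, blue), "depth" (400x640 float32, m along the optical axis (not along the pixel's ray), 0 where there is no reading), "mtx" (3x3 intrinsics, pixels), "rvec" (rotation vector, rad) and "tvec" (3), from world to camera coordinates, as OpenCV has them. Camera axes: x right, y down, z forward; pixel columns grow to the right and rows downward; lengths in m; the calibration is good to about 2 mm. A picture is of the moment at which its call begins.
- sign_off(): hands the job in; it is judged then, once.
The state is a dict: "time": time; "qpos": joint angles; "joint_velocities": joint speeds; "joint_torque": joint torques, N m; "eef_pos": TCP position; "tcp_rot": TCP orientation; "force": force on the tool from outside, world axes, zero at the start; "torque": the same for the moment, N m; "opening": finger opening in m; "gripper_force": force on a finger pad.
Only numpy, scipy, OpenCV 4.12 (cv2) and the standard library are available. Lean on these libraries where they do the work, as an engineer would, in place of code of your own. Each camera call takes 0.05 s, during which the arm holds its last target. There are 200 camera calls.

TASK

Finish fitting the tuning machines to this four-string neck, which lies face down: take one left-hand and one right-hand machine from the wooden rack and push each one's post down through the open hole at its own edge of the head until its housing sits flat on the wood, its button pointing straight out over that edge and its shaft on the neck side of the post, like the pair already fitted. Put the left-hand machine that is left over into the blue tray and the right-hand one into the red tray. Leave the little bottle, the small plane and the roll of black tape where they are.

Things in the scene. Friction and masses are not known exactly. Their poses are not given: they have to be found in the camera images.
- left_a_mid (a point): left-hand tuning machine, nickel, ivory button. Point: middle of the housing on the post axis, 10 mm above the base plate's underside. z up, post down, x the way the button points. Housing 25 (x) x 23.5 mm (y), from 7.5 mm below to 7 mm above the point; grip across y. Shaft and worm lie 7 mm to -y of the axis: to the right if the button points away from you.
- left_b_mid (a point): another left-hand machine, alike in all. Post 9.6 mm thick, its end 46 mm below the point, tapering to 6 mm over the last 6 mm. Button's end 52 mm from the axis along x, screw ear 19 mm the other way. About 70 g. Set free on its post on a floor, it tips over, mostly buttonwards. On the left edge of the head, button outward, its shaft lies on the neck side of the post.
- right_a_mid (a point): right-hand tuning machine, nickel, ivory button. Point: middle of the housing on the post axis, 10 mm above the base plate's underside. z up, post down, x the way the button points. Housing 25 (x) x 23.5 mm (y), from 7.5 mm below to 7 mm above the point; grip across y. Shaft and worm lie 7 mm to +y of the axis: to the left if the button points away from you.
- right_b_mid (a point): another right-hand machine, alike in all. Post 9.6 mm thick, its end 46 mm below the point, tapering to 6 mm over the last 6 mm. Button's end 52 mm from the axis along x, screw ear 19 mm the other way. About 70 g. Set free on its post on a floor, it tips over, mostly buttonwards. On the right edge of the head, button outward, its shaft lies on the neck side of the post.
- hole_left (a point): mouth of the open hole at the left edge of the head (as the robot sees it; the head's tip points to the robot), 12 mm wide, right through the 15 mm thick head; 75 mm above the bench, 24 mm to the left (+y) of the neck's centre line, 15 mm in from the edge. Axes as the neck's.
- hole_right (a point): mouth of the open hole at the right edge of the head (as the robot sees it; the head's tip points to the robot), 12 mm wide, right through the 15 mm thick head; 75 mm above the bench, 24 mm to the right (-y) of the neck's centre line, 15 mm in from the edge. Axes as the neck's.
- neck: brown wooden four-string neck, face down on a cradle, fixed. Origin at bench level midway beneath the two open holes; x along the neck from head to heel (away from the robot), y left. Back of the head: flat, 75 mm above the bench, 78 mm wide, from 49 mm before the origin. A machine is already fitted on each edge at x = 76 mm, top 92 mm above the bench; heel 138 mm high.
- rack: pale wooden block drilled with four 14 mm holes in a row along its x axis, at -114, -38, 38 and 114 mm from its middle, in which the four loose machines stand post down, in any order, buttons roughly to its +y side; 300 x 58 mm, top 45 mm above the bench, fixed. Origin under its centre.
- blue_tray: blue plastic small-parts tray, 131 mm square outside, 117 mm inside, 25 mm high, floor 4 mm up; fixed. Origin under its centre at bench level, axes along its sides. For the left-hand machine left over.
- red_tray: red plastic small-parts tray, 131 mm square outside, 117 mm inside, 25 mm high, floor 4 mm up; fixed. Origin under its centre at bench level, axes along its sides. For the right-hand machine left over.
- oil_bottle: small brown bottle with a black cap, 38 mm across, 78 mm high, bystander; origin at the middle of its underside
- plane_small: little wooden hand plane, 22 x 87 x 30 mm, long side along its y, bystander; origin at the middle of its underside
- black_tape: roll of black tape, 68 mm across, 18 mm high, lying flat, bystander; origin at the middle of its underside
Things that resemble listed ones, but are neither listed nor needed, are in the scene too. Leave any purple look-alike of the part that bears right_a_mid alone.

How it is judged (in metres and radians):
At the end, for the whole second after the job is handed in: A left-hand machine in the left hole and a right-hand one in the right: within 4 mm of centre, plate flat on the head (2.5 mm, 0.1 rad), button outward and square within 0.2 rad. The other left one lies in the blue tray, the other right one in the red (housing lower than 42 mm). All at rest ((((horizontal distance between left_a_mid and hole_left below 0.004 m and z of left_a_mid in the frame of hole_left between 0.006 and 0.0125 m and angle between left_a_mid's own z axis and vertical below 0.1 rad and angle between the x axis of left_a_mid and the y axis of neck, either way round below 0.2 rad and x of neck in the frame of left_a_mid below -0.015 m) and (x of left_b_mid in the frame of blue_tray between -0.06 and 0.06 m and y of left_b_mid in the frame of blue_tray between -0.06 and 0.06 m and z of left_b_mid in the frame of blue_tray below 0.042 m)) or ((horizontal distance between left_b_mid and hole_left below 0.004 m and z of left_b_mid in the frame of hole_left between 0.006 and 0.0125 m and angle between left_b_mid's own z axis and vertical below 0.1 rad and angle between the x axis of left_b_mid and the y axis of neck, either way round below 0.2 rad and x of neck in the frame of left_b_mid below -0.015 m) and (x of left_a_mid in the frame of blue_tray between -0.06 and 0.06 m and y of left_a_mid in the frame of blue_tray between -0.06 and 0.06 m and z of left_a_mid in the frame of blue_tray below 0.042 m))) and (((horizontal distance between right_a_mid and hole_right below 0.004 m and z of right_a_mid in the frame of hole_right between 0.006 and 0.0125 m and angle between right_a_mid's own z axis and vertical below 0.1 rad and angle between the x axis of right_a_mid and the y axis of neck, either way round below 0.2 rad and x of neck in the frame of right_a_mid below -0.015 m) and (x of right_b_mid in the frame of red_tray between -0.06 and 0.06 m and y of right_b_mid in the frame of red_tray between -0.06 and 0.06 m and z of right_b_mid in the frame of red_tray below 0.042 m)) or ((horizontal distance between right_b_mid and hole_right below 0.004 m and z of right_b_mid in the frame of hole_right between 0.006 and 0.0125 m and angle between right_b_mid's own z axis and vertical below 0.1 rad and angle between the x axis of right_b_mid and the y axis of neck, either way round below 0.2 rad and x of neck in the frame of right_b_mid below -0.015 m) and (x of right_a_mid in the frame of red_tray between -0.06 and 0.06 m and y of right_a_mid in the frame of red_tray between -0.06 and 0.06 m and z of right_a_mid in the frame of red_tray below 0.042 m))) and linear speed of each of left_a, left_b, right_a, right_b below 0.02 m/s); the robot touches nothing.
It fails at once if the small brown bottle is shifted by more than 30 mm or knocked over (distance of oil_bottle from where it was at the start of the episode above 0.03 m or angle between oil_bottle's own z axis and vertical above 0.5 rad).
It fails at once if the small plane is shifted by more than 30 mm or knocked over (distance of plane_small from where it was at the start of the episode above 0.03 m or angle between plane_small's own z axis and vertical above 0.5 rad).
It fails at once if the roll of black tape is shifted by more than 30 mm or knocked over (distance of black_tape from where it was at the start of the episode above 0.03 m or angle between black_tape's own z axis and vertical above 0.5 rad).
It also fails if it takes over 72 s, if anything falls off the work surface, if the arm or the gripper's body presses on something with over 40 N, if the wrist force passes 120 N, or if a joint passes its speed limit or range.

## Working session

There is one attempt and no reset: what is moved stays moved. The work goes in short steps, Python scripts to look and compute and a shell command to move; the robot and the scene stay as the last step left them, time stands still between calls to the robot, and variables do not carry over. Pictures are saved under pics/ and viewed, at most 10 in all, crops included, and the job is handed in when it is done.

```bash
mkdir -p pics; ls; python3 - <<'E'
from bench import *
import cv2
for n in ("scene","top","wrist"):
    im=get_image(n); cv2.imwrite(f"pics/{n}0.png",im["color"][:,:,::-1])
    import pickle; pickle.dump(im,open(f"{n}0.pkl","wb"))
s=get_state(); print(s)
E
```

```text
pics
{'time': 0.15, 'qpos': array([-6.38496366e+01,  2.02531841e+01,  9.36207992e+01, -2.02034044e-03,
        6.61892600e+01, -1.38789371e-01]), 'joint_velocities': array([ 0.02203561, -0.14077898, -0.02120896,  0.04599002, -0.06575279,
        0.02612401]), 'joint_torque': array([-3.48559342e-04, -5.94205821e+01, -3.34469855e+01,  6.96716574e-02,
        2.04187509e-02, -5.59152613e-05]), 'eef_pos': array([ 0.27661153, -0.56000323,  0.21402692]), 'tcp_rot': array([-1.79936752e+02,  1.69427423e-03,  2.62899703e+01]), 'force': array([0.66232243, 0.76589721, 0.9001318 ]), 'torque': array([-0.05924604, -0.00623772, -0.0116344 ]), 'gripper_force': 0.0, 'opening': 0.09210715835852286}
```

View pics/top0.png

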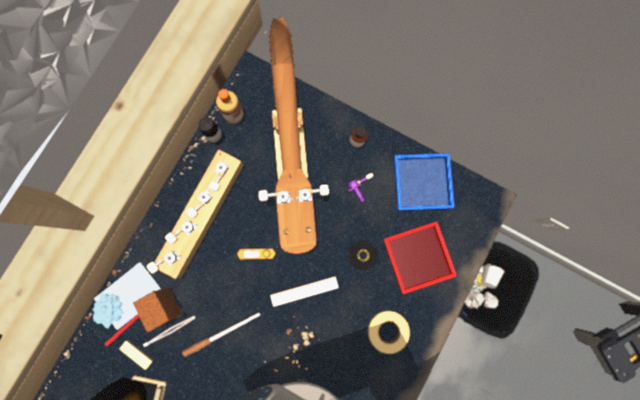

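View pics/scene0.png

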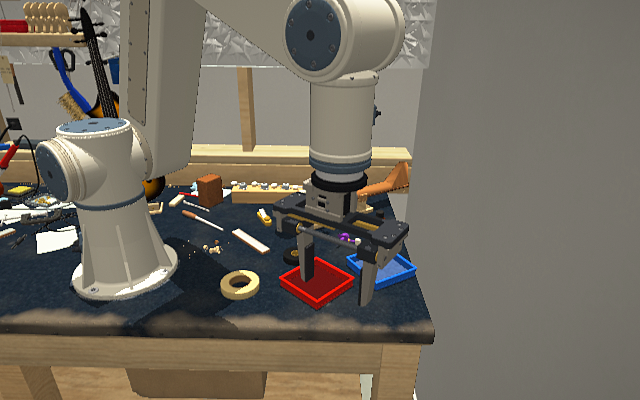

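The top view shows the rack from (225,155) to (175,270), the neck's open holes at about (284,231) and (308,230), the red tray at (420,257), the blue tray at (424,182) and a purple look-alike at (360,186). I'll enlarge the rack and the head.

```bash
cat > h.py <<'E'
import numpy as np, cv2, pickle
def load(f): return pickle.load(open(f,"rb"))
def onplane(im,u,v,z):
    R=cv2.Rodrigues(np.array(im["rvec"],float))[0]; t=np.array(im["tvec"],float).reshape(3)
    d=R.T@np.linalg.inv(im["mtx"])@np.array([u,v,1.]); c=-R.T@t
    return c+d*(z-c[2])/d[2]
def bydepth(im,u,v):
    return onplane_d(im,u,v,im["depth"][int(round(v)),int(round(u))])
def onplane_d(im,u,v,d):
    R=cv2.Rodrigues(np.array(im["rvec"],float))[0]; t=np.array(im["tvec"],float).reshape(3)
    return R.T@(np.linalg.inv(im["mtx"])@np.array([u,v,1.])*d-t)
def crop(im,x0,y0,w,h,s,f):
    cv2.imwrite(f,cv2.resize(im["color"][y0:y0+h,x0:x0+w,::-1],None,fx=s,fy=s,interpolation=cv2.INTER_CUBIC))
def snap(n,f):
    from bench import get_image
    im=get_image(n); pickle.dump(im,open(f,"wb")); return im
E
python3 - <<'E'
from h import *
im=load("top0.pkl"); a=im["color"]
A=cv2.resize(a[145:285,140:250],None,fx=4.2,fy=4.2,interpolation=cv2.INTER_CUBIC)
B=cv2.resize(a[160:260,250:335],None,fx=4,fy=4,interpolation=cv2.INTER_CUBIC)
o=np.zeros((588,800,3),np.uint8); o[:A.shape[0],:A.shape[1]]=A; o[:B.shape[0],462:462+B.shape[1]]=B[:,:338]
cv2.imwrite("pics/c1.png",o[:,:,::-1]); print(A.shape)
for u,v in [(300,380),(308,230),(284,231),(424,182),(420,257),(362,255),(358,137),(256,254)]: print(u,v,bydepth(im,u,v).round(4))
print(im["tvec"],im["mtx"])
E
```

```text
(588, 462, 3)
300 380 [ 0.1255 -0.0065  0.002 ]
308 230 [ 0.4636 -0.0322  0.0119]
284 231 [0.4624 0.0238 0.0152]
424 182 [ 0.5732 -0.3147  0.0049]
420 257 [ 0.3944 -0.294   0.0069]
362 255 [ 0.4024 -0.1578  0.0053]
358 137 [ 0.6711 -0.1513  0.0627]
256 254 [0.4107 0.089  0.0179]
[-0.03293399  0.52809064  0.90936014] [[408.09447157   0.         313.03758893]
 [  0.         408.09447157 201.80517784]
 [  0.           0.           1.        ]]
```

View pics/c1.png

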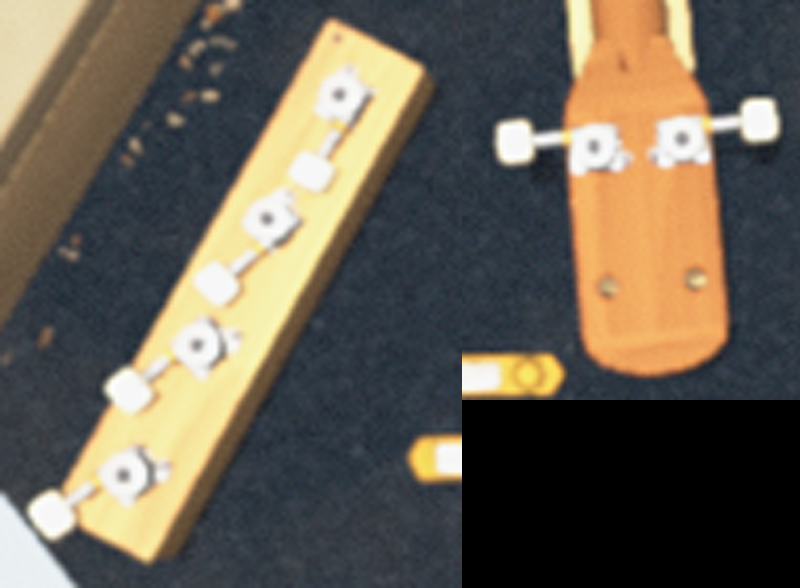

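The crop shows the four posts at (338,95), (266,219), (197,346) and (123,475), and their buttons at (312,170), (216,285), (128,390) and (52,515). The top two look right-handed and the bottom two left-handed. The holes are at crop (608,286) and (696,280).

```bash
python3 - <<'E'
from h import *
im=load("top0.pkl"); P=lambda x,y:(140+x/4.2,145+y/4.2); H=lambda x,y:(250+(x-462)/4,160+y/4)
for d,b in zip([(338,95),(266,219),(197,346),(123,475)],[(312,170),(216,285),(128,390),(52,515)]):
    p=onplane(im,*P(*d),.062); q=onplane(im,*P(*b),.055); e=q-p
    print(p[:2].round(4),q[:2].round(4),np.degrees(np.arctan2(e[1],e[0])).round(1),np.hypot(*e[:2]).round(4), [bydepth(im,*P(*c))[2].round(4) for c in (d,b)])
hl=onplane(im,*H(608,286),.075);hr=onplane(im,*H(696,280),.075)
ml=onplane(im,*H(595,146),.092);mr=onplane(im,*H(682,139),.092)
print(hl,hr,ml,mr,np.linalg.norm(hl-hr),np.linalg.norm(ml+mr-hl-hr)/2); a=ml+mr-hl-hr; print(np.degrees(np.arctan2(a[1],a[0])), np.degrees(np.arctan2(*( (hl-hr)[1::-1])))-90)
for n,c in dict(red=(420,257),blue=(424.5,182)).items(): print(n,onplane(im,*c,.02))
w=load("wrist0.pkl"); R=cv2.Rodrigues(np.array(w["rvec"],float))[0]; print("wrist cam pos",-R.T@np.ravel(w["tvec"]),"axis",R[2],w["mtx"][0])
E
```

```text
[0.6059 0.1625] [0.5666 0.1777] 158.9 0.0422 [np.float64(0.0601), np.float64(0.0573)]
[0.5395 0.2003] [0.5055 0.2282] 140.6 0.0439 [np.float64(0.0613), np.float64(0.0598)]
[0.4727 0.2358] [0.4508 0.2737] 120.1 0.0438 [np.float64(0.0621), np.float64(0.0586)]
[0.4063 0.2731] [0.3865 0.3119] 117.1 0.0435 [np.float64(0.0661), np.float64(0.0589)]
[0.45775431 0.01544887 0.075     ] [ 0.45991252 -0.03273661  0.075     ] [0.53279198 0.02052582 0.092     ] [ 0.5356125  -0.02671782  0.092     ] 0.04823379072008353 0.07746120478866875
4.209929526139644 2.564537411069381
red [ 0.39456399 -0.29035841  0.02      ]
blue [ 0.57060665 -0.31134169  0.02      ]
wrist cam pos [ 0.34896379 -0.52460745  0.38282658] axis [-0.25483692 -0.12369936 -0.95903942] [334.89945765   0.         321.32087038]
```

```bash
python3 - <<'E'
from h import *
im=load("top0.pkl")
for u,v in [(120,105),(200,60),(180,100),(205,120),(185,140),(180,155),(170,170),(160,185),(140,215),(120,250),(100,285),(60,215),(30,205),(210,128),(210,122),(227,97),(231,105),(108,305),(155,310)]: print(u,v,bydepth(im,u,v).round(3))
E
```

```text
120 105 [0.733 0.363 0.125]
200 60 [0.831 0.194 0.127]
180 100 [0.741 0.236 0.127]
205 120 [0.707 0.19  0.094]
185 140 [0.683 0.254 0.024]
180 155 [ 0.653  0.273 -0.001]
170 170 [0.615 0.294 0.006]
160 185 [0.578 0.315 0.01 ]
140 215 [0.507 0.356 0.02 ]
120 250 [0.428 0.402 0.015]
100 285 [0.349 0.447 0.009]
60 215 [0.488 0.412 0.234]
30 205 [0.495 0.407 0.323]
210 128 [0.688 0.179 0.096]
210 122 [0.702 0.179 0.095]
227 97 [0.746 0.136 0.128]
231 105 [0.742 0.134 0.091]
108 305 [0.306 0.416 0.031]
155 310 [0.301 0.288 0.098]
```

```bash
python3 -m handwheel '{"jaw":[0,0,0,0,0,0,0,0,0,0,0,0,0,0,0,0],"translation":[[0,4,2],[0,4.1,0],[0,4.1,0],[0,4.1,0],[0,4.1,0],[0,4.1,0],[0,4.1,0],[0,4.1,0],[1.5,3.8,0],[1.5,3.8,0],[1.5,3.8,0],[1.5,3.8,0],[1.5,3.8,0],[1.5,3.8,0],[1.5,3.8,0],[1.5,3.8,0]],"turn":[0,0,0,0,0,0,0,0,0,0,0,0,0,0,0,0]}' 20
```

```text
time: 1.48
eef_pos: [0.3969, 0.0702, 0.2334]
tcp_rot: [180.0, -0.0, 26.3]
force: [1.0, -1.2, 0.7]
opening: 0.0919
gripper_force: 0.0
```

```bash
python3 -m handwheel '{"jaw":[0,0,0.5,0.5,0.5,0.5,0.5,0.5,0.5],"translation":[[1.5,1,0],[1.5,1,0],[1.5,1,0],[1.5,1,0],[1.5,0.5,0],[1.5,0.5,0],[1.5,0.5,0],[0,0,0],[0,0,0]],"turn":[-0.12,-0.12,-0.12,-0.12,-0.12,-0.12,-0.12,-0.12,0]}'
python3 - <<'E'
from h import *
im=snap("wrist","w1.pkl"); cv2.imwrite("pics/w1.png",im["color"][:,:,::-1])
E
```

```text
time: 2.23
eef_pos: [0.5021, 0.1231, 0.2328]
tcp_rot: [180.0, 0.0, -29.0]
force: [-0.1, -0.2, -0.9]
opening: 0.0478
gripper_force: 0.0
```

View pics/w1.png

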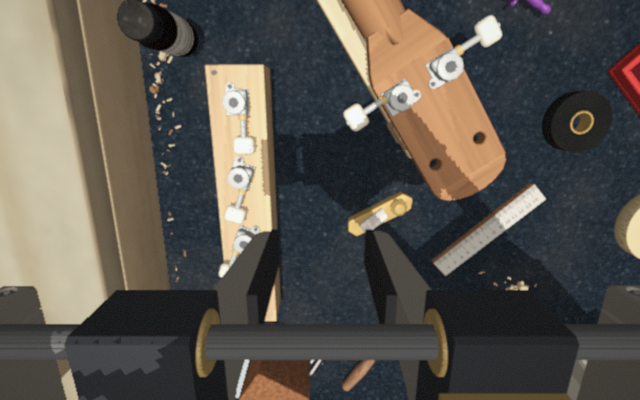

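The wrist view shows m1's post at (233,102), m2's at (239,177) and the holes at (435,163) and (479,137). I'll enlarge it for accurate reading.

```bash
python3 - <<'E'
from h import *
a=load("w1.pkl")["color"]
A=cv2.resize(a[80:230,200:275],None,fx=4,fy=4,interpolation=cv2.INTER_CUBIC)
B=cv2.resize(a[50:200,400:500],None,fx=4,fy=4,interpolation=cv2.INTER_CUBIC)
cv2.imwrite("pics/c2.png",np.hstack([A,B])[:,:,::-1])
E
```

```text
(no output)
```

View pics/c2.png

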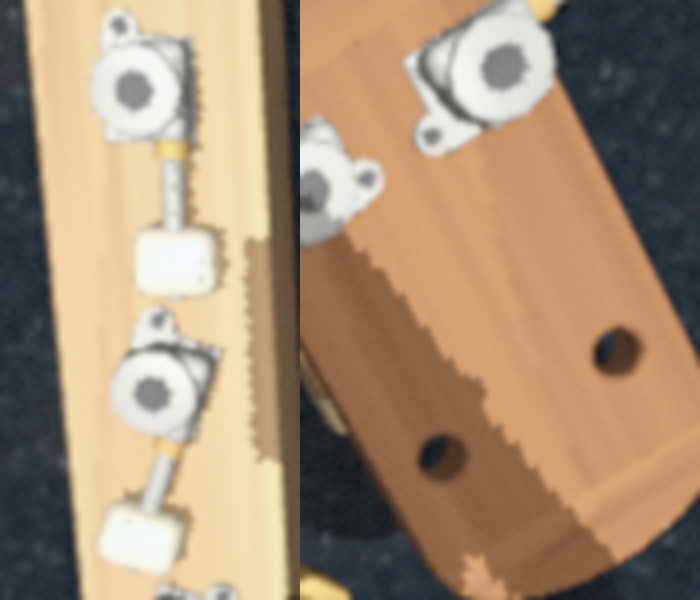

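```bash
python3 - <<'E'
from h import *
im=load("w1.pkl"); A=lambda x,y:(200+x/4,80+y/4); B=lambda x,y:(400+(x-300)/4,50+y/4)
d=lambda e:np.degrees(np.arctan2(e[1],e[0])).round(1)
for n,p,s,b,side in (("m1",(134,91),(172,150),(176.5,265),1),("m2",(153,395),(167,448),(143,538),1)):
    P=onplane(im,*A(*p),.062);S=onplane(im,*A(*s),.055);Q=onplane(im,*A(*b),.055)
    print(n,P[:2].round(4),"shaft",d(Q-S),"via button",d(Q-P)-9.0,np.hypot(*(Q-P)[:2]))
L=onplane(im,*B(441,456),.075);R=onplane(im,*B(617,350),.075)
ml=onplane(im,*B(315,190),.092);mr=onplane(im,*B(505,66),.092)
print(L,R,np.linalg.norm(L-R),d(L-R)-90,ml,mr,d(ml-mr)-90,d(ml+mr-L-R))
E
```

```text
m1 [0.6081 0.1628] shaft 149.4 via button 149.8 0.04400539989628628
m2 [0.5416 0.2006] shaft 133.0 via button 132.0 0.042778342584952465
[0.46062409 0.01737458 0.075     ] [ 0.46392237 -0.03034998  0.075     ] 0.047838398793845716 4.0 [0.5353157  0.02124257 0.092     ] [ 0.53874767 -0.02569207  0.092     ] 4.200000000000003 3.3
```

```bash
python3 -m handwheel '{"jaw":[0.5,0.5,0.5,0.5,0.5,0.5,0.5,0.5,0.5,0.5,0.5,1,1,1,1,1],"translation":[[1.75,0.67,-2.2],[1.75,0.67,-2.2],[1.75,0.67,-2.2],[1.75,0.67,-2.2],[1.75,0.67,-2.2],[1.75,0.67,-2.2],[0,0,-1.75],[0,0,-1.75],[0,0,-1.7],[0,0,0],[0,0,0],[0,0,0],[0,0,0],[0,0,0],[0,0,0],[0,0,0]],"turn":[-0.024,0,0,0,0,0,0,0,0,0,0,0,0,0,0,0]}' 30
```

```text
time: 3.62
eef_pos: [0.6072, 0.1632, 0.0501]
tcp_rot: [-180.0, -0.0, -30.1]
force: [-1.1, -0.0, 6.5]
opening: 0.0232
gripper_force: 30.0
```

```bash
python3 -m handwheel '{"jaw":[1,1,1,1,1,1,1,1,1,1,1,1,1,1,1,1,1,1,1,1],"translation":[[0,0,4],[0,0,4],[-1.6,0,2],[-1.6,0,0],[-1.6,0,0],[-1.6,0,0],[-1.6,0,0],[-1.6,0,0],[-0.4,-1.6,0],[-0.4,-1.6,0],[-0.4,-1.6,0],[-0.4,-1.6,0],[-0.4,-1.6,0],[-0.4,-1.6,0],[-0.4,-1.6,0],[-0.4,-1.6,0],[-0.4,-1.6,0],[-0.4,-1.6,0],[-0.4,-1.6,0],[-0.4,-1.6,0]],"turn":[0,0,0.1203,0.1203,0.1203,0.1203,0.1203,0.1203,0.1203,0.1203,0.1203,0.1203,0.1203,0.1203,0.1203,0.1203,0.1203,0.1203,0.1203,0.1203]}'
python3 - <<'E'
from h import *
im=snap("wrist","w2.pkl"); im2=snap("top","t2.pkl")
o=np.zeros((600,800,3),np.uint8); o[:400,:640]=im["color"]; t=cv2.resize(im2["color"][170:260,250:340],None,fx=2.2,fy=2.2,interpolation=cv2.INTER_CUBIC); o[400:400+t.shape[0],:t.shape[1]]=t
from bench import get_state
cv2.imwrite("pics/w2.png",o[:,:,::-1]); s=get_state(); print(s["eef_pos"],s["tcp_rot"])
E
```

```text
time: 5.28
eef_pos: [0.4624, -0.0296, 0.1494]
tcp_rot: [180.0, 0.0, 94.3]
force: [0.1, 1.0, -0.8]
opening: 0.0232
gripper_force: 29.9
[ 0.46208902 -0.03034178  0.14927105] [-1.79980047e+02  2.12902746e-02  9.41072219e+01]
```

View pics/w2.png

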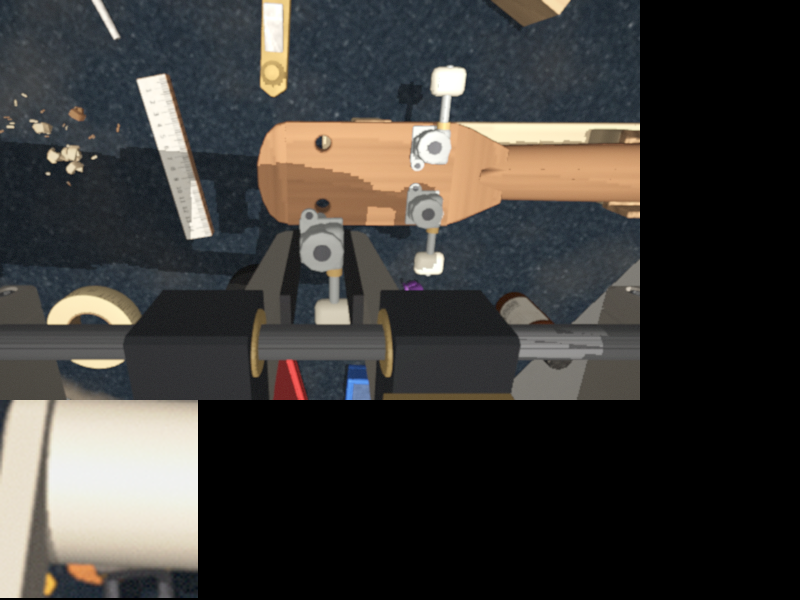

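The machine is held with its post at (322,253) and its button pointing down the image, towards the right edge. The hole mouths are at (323,143) and (322,205). I'll work out the offsets.

```bash
python3 - <<'E'
from h import *
im=load("w2.pkl"); d=lambda e:np.degrees(np.arctan2(e[1],e[0])).round(1)
# refine: dark-spot centroids
g=im["color"].sum(2)/3.
for n,(u,v),z,r in (("post",(322,253),.1615,11),("L",(323,143),.075,10),("R",(322,205),.075,10),("fixR",(428,214),.092,9),("fixL",(434,147),.092,9)):
    w=g[v-r:v+r+1,u-r:u+r+1]; 
    if n in("post","fixR","fixL"): c=w[r-5:r+6,r-5:r+6]; 
    print(n,onplane(im,u,v,z).round(4), bydepth(im,u,v).round(4))
cv2.imwrite("pics/c3.png",np.hstack([cv2.resize(im["color"][y:y+60,x:x+60],None,fx=6.5,fy=6.5,interpolation=cv2.INTER_CUBIC) for x,y in((293,220),(293,135),)])[:,:,::-1])
c=[onplane(im,*p,.075) for p in ((323,143),(322,205))]; print(d(c[0]-c[1])-90)
E
```

```text
post [ 0.4629 -0.0271  0.1615] [ 0.463  -0.0279  0.1599]
L [0.4604 0.0176 0.075 ] [0.4614 0.009  0.0111]
R [ 0.4633 -0.0296  0.075 ] [ 0.4652 -0.0544 -0.0007]
fixR [ 0.5391 -0.0251  0.092 ] [ 0.5394 -0.0254  0.091 ]
fixL [0.5352 0.0228 0.092 ] [0.5354 0.0227 0.0915]
3.4000000000000057
```

View pics/c3.png

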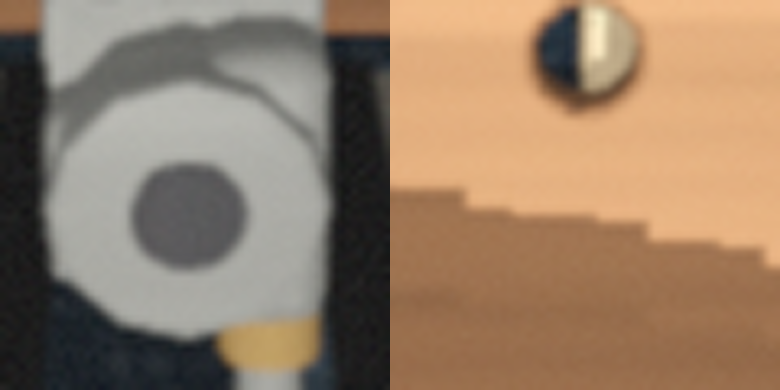

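```bash
python3 -m handwheel '{"jaw":[1,1,1,1,1,1,1,1,1,1],"translation":[[0.03,-0.24,-1],[0,0,-1],[0,0,-1],[0,0,-0.4],[0,0,-0.4],[0,0,-0.4],[0,0,-0.4],[0,0,-0.4],[0,0,-0.2],[0,0,0]],"turn":[0,0,0,0,0,0,0,0,0,0]}'
```

```text
time: 6.22
eef_pos: [0.4634, -0.0314, 0.0969]
tcp_rot: [180.0, 0.0, 94.0]
force: [3.6, -3.5, -3.1]
opening: 0.0232
gripper_force: 29.8
```

```bash
python3 -m handwheel '{"jaw":[1,1,1,1,1,1],"translation":[[0.04,-0.04,-0.4],[0,0,-0.4],[0,0,-0.4],[0,0,-0.3],[0,0,-0.2],[0,0,0]],"turn":[0,0,0,0,0,0]}'
```

```text
time: 6.72
eef_pos: [0.4629, -0.0315, 0.0801]
tcp_rot: [-179.9, -0.0, 94.0]
force: [-2.1, -0.0, 4.8]
opening: 0.0235
gripper_force: 30.0
```

```bash
python3 -m handwheel '{"jaw":[1,0.55,0.55,0.55,0.55,0.55,0.55,0.55],"translation":[[0,0,-0.1],[0,0,0],[0,0,0],[0,0,0],[0,0,2],[0,0,4],[0,0,4],[0,0,0]],"turn":[0,0,0,0,0,0,0,0]}'
python3 - <<'E'
from h import *
im=snap("wrist","w3.pkl"); cv2.imwrite("pics/w3.png",im["color"][:,:,::-1])
E
```

```text
time: 7.38
eef_pos: [0.4671, -0.0318, 0.1853]
tcp_rot: [179.5, 0.1, 94.0]
force: [2.7, 0.2, 0.9]
opening: 0.0411
gripper_force: 0.0
```

View pics/w3.png

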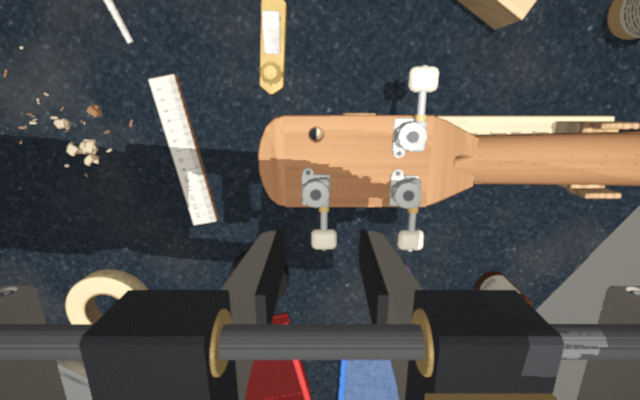

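The right machine is seated at (315,193), level with the fixed one at (405,195). Its button points outward, with the shaft on the neck side. Next is m3.

```bash
python3 -m handwheel '{"jaw":[0.5,0.5,0.5,0.5,0.5,0.5,0.5,0.5,0.5],"translation":[[0.1,3.84,0],[0.2,3.84,0],[0.2,3.84,0],[0.2,3.84,0],[0.2,3.84,-1.5],[0.2,3.84,-2],[0,3.84,-2],[0,0,0],[0,0,0]],"turn":[0.122,0.122,0.122,0.122,0.122,0,0,0,0]}'
cat >> h.py <<'E'
def project(im,p):
    return cv2.projectPoints(np.array([p],float),np.array(im["rvec"],float),np.array(im["tvec"],float),im["mtx"],None)[0].ravel()
def dot(im,p,r=9,show=False):
    """grey dot on a lighter disc near world point p; returns world xy on p's height"""
    u,v=project(im,p).round().astype(int); hsv=cv2.GaussianBlur(im["color"],(3,3),0).mean(2)
    w=hsv[v-r:v+r+1,u-r:u+r+1]; best=None
    if show: print(w[::2,::2].astype(int))
    _,m=cv2.threshold(w.astype(np.uint8),0,255,cv2.THRESH_BINARY_INV+cv2.THRESH_OTSU)
    n,l,st,c=cv2.connectedComponentsWithStats(m)
    k=min(range(1,n),key=lambda i:np.hypot(*(c[i]-r)))
    uv=c[k]+[u-r,v-r]; return onplane(im,*uv,p[2])[:2].round(4),uv.round(1),st[k][4]
E
python3 - <<'E'
from h import *
im=load("w3.pkl")
for u,v in((315,193),(405,195)): print(bydepth(im,u,v).round(4))
print(dot(im,[.4633,-.0299,.0915]))
print(dot(load("w1.pkl"),[.608,.1628,.0615]))
im=snap("wrist","w4.pkl"); from bench import get_state; s=get_state(); print(s["eef_pos"],s["tcp_rot"])
for p in ([.4755,.2375,.0615],[.409,.275,.0615]): print(project(im,p),dot(im,p,14))
cv2.imwrite("pics/w4.png",im["color"][:,:,::-1])
E
```

```text
time: 8.18
eef_pos: [0.4725, 0.235, 0.1233]
tcp_rot: [-179.7, -0.1, 129.1]
force: [-1.0, -0.8, 0.1]
opening: 0.0459
gripper_force: 0.0
[ 0.4628 -0.0284  0.0913]
[ 0.5368 -0.0254  0.0903]
(array([ 0.4631, -0.0296]), array([315.3, 194.5]), np.int32(92))
(array([0.6088, 0.1631]), array([233. , 102.2]), np.int32(71))
[0.47306989 0.23401603 0.12422441] [-1.79807390e+02 -3.24707459e-02  1.29034821e+02]
[326.60476619 210.146809  ] (array([0.4759, 0.2372]), array([326.8, 210.8]), np.int32(126))
[285.21342217 109.56097523] (array([0.4091, 0.2741]), array([284.5, 110.7]), np.int32(155))
```

```bash
python3 -m handwheel '{"jaw":[0.5,0.5,0.5,0.5,0.5,1,1,1,1,1],"translation":[[0.28,0.32,-2],[0,0,-2],[0,0,-2],[0,0,-1.4],[0,0,0],[0,0,0],[0,0,0],[0,0,0],[0,0,0],[0,0,0]],"turn":[0,0,0,0,0,0,0,0,0,0]}' 30
```

```text
time: 9.07
eef_pos: [0.4779, 0.2374, 0.0529]
tcp_rot: [179.9, 0.0, 128.9]
force: [-0.8, -1.3, 7.8]
opening: 0.023
gripper_force: 30.0
```

```bash
python3 -m handwheel '{"jaw":[1,1,1,1,1,1,1,1,1,1,1],"translation":[[0,0,3.5],[0,0,3.5],[0,0,3],[-0.29,-3.66,0],[-0.29,-3.66,0],[-0.29,-3.66,0],[-0.29,-3.66,0],[-0.29,-3.66,0],[-0.29,-3.66,0],[0,0,0],[0,0,0]],"turn":[0,0,0,-0.102,-0.102,-0.102,-0.102,-0.102,-0.102,0,0]}'
python3 - <<'E'
from h import *
im=snap("wrist","w5.pkl"); from bench import get_state; s=get_state(); e=s["eef_pos"]; print(e,s["tcp_rot"],s["opening"])
p=[e[0],e[1]+.002,e[2]+.009]; print(project(im,p),dot(im,p,9)); u,v=project(im,p); print(bydepth(im,u,v))
for p in ([.4604,.0177,.075],[.5391,-.0251,.0915],[.5352,.0228,.0915],[.4633,-.0299,.0915]): print(project(im,p).round(),dot(im,p))
cv2.imwrite("pics/w5.png",im["color"][:,:,::-1])
E
```

```text
time: 9.98
eef_pos: [0.4598, 0.0163, 0.1522]
tcp_rot: [180.0, -0.0, 93.7]
force: [0.8, 0.6, -0.6]
opening: 0.0231
gripper_force: 30.0
[0.45999222 0.01743273 0.15215468] [ 1.79952690e+02 -1.77881578e-02  9.38090105e+01] 0.023225028046318225
[321.42790957 249.15788459] (array([0.46  , 0.0179]), array([321.3, 251.7]), np.int32(212))
[0.45999757 0.01934972 0.16098185]
[322. 202.] (array([0.4589, 0.0166]), array([319.7, 203.4]), np.int32(160))
[421. 268.] (array([ 0.5387, -0.0225]), array([420.9, 265.1]), np.int32(244))
[425. 209.] (array([0.5358, 0.0226]), array([426.2, 208.9]), np.int32(127))
[322. 268.] (array([ 0.4634, -0.0326]), array([321.5, 271.3]), np.int32(36))
```

View pics/w5.png

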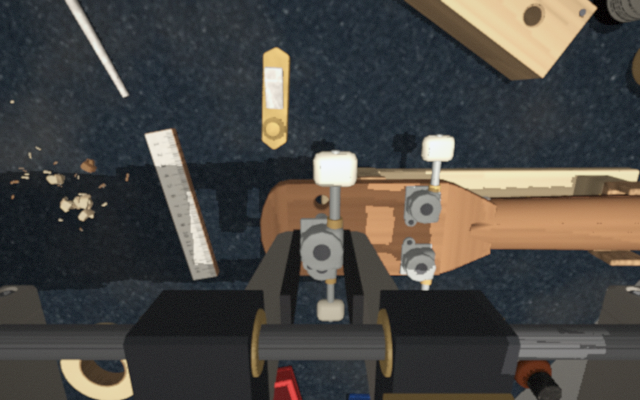

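The left machine is held at (321,252), with its button up the image (outward) and its shaft on the neck side. It is lined up with the hole at (321,201).

```bash
python3 -m handwheel '{"jaw":[1,1,1,1,1,1,1,1,1,1],"translation":[[0.03,0,-1],[0,0,-1],[0,0,-1],[0,0,-0.4],[0,0,-0.4],[0,0,-0.4],[0,0,-0.4],[0,0,-0.4],[0,0,-0.2],[0,0,0]],"turn":[0,0,0,0,0,0,0,0,0,0]}'
```

```text
time: 10.87
eef_pos: [0.4599, 0.0177, 0.0993]
tcp_rot: [-180.0, -0.0, 93.9]
force: [-0.4, -1.2, -1.8]
opening: 0.023
gripper_force: 30.0
```

```bash
python3 -m handwheel '{"jaw":[1,1,1,1,1,1,1],"translation":[[0,0,-0.4],[0,0,-0.4],[0,0,-0.4],[0,0,-0.3],[0,0,-0.2],[0,0,-0.1],[0,0,0]],"turn":[0,0,0,0,0,0,0]}'
```

```text
time: 11.45
eef_pos: [0.4601, 0.0176, 0.0828]
tcp_rot: [-180.0, 0.0, 93.9]
force: [-6.5, -4.6, 20.7]
opening: 0.023
gripper_force: 30.0
```

```bash
python3 -m handwheel '{"jaw":[0.55,0.55,0.55,0.55,0.55,0.5,0.5,0.5,0.5,0.5,0.5,0.5,0.5,0.5,0.5],"translation":[[0,0,0],[0,0,0],[0,0,0],[0,0,2],[0,0,3.5],[0,0,3.5],[-0.5,3.67,0],[-0.6,3.67,0],[-0.8,3.67,0],[-0.8,3.67,0],[-0.8,3.67,0],[-0.8,3.66,-2.5],[-0.8,3.66,-2.5],[0,0,0],[0,0,0]],"turn":[0,0,0,0,0,0,0.112,0.112,0.112,0.112,0.112,0,0,0,0]}'
python3 - <<'E'
from h import *
im=snap("wrist","w6.pkl"); from bench import get_state; s=get_state(); e=s["eef_pos"]; print(e,s["tcp_rot"],s["opening"])
p=[.4091,.2741,.0615]; print(project(im,p),dot(im,p,12))
E
```

```text
time: 12.7
eef_pos: [0.4088, 0.27, 0.124]
tcp_rot: [-179.8, -0.0, 126.1]
force: [0.2, -1.3, 0.6]
opening: 0.0465
gripper_force: 0.0
[0.40964343 0.26916165 0.12488581] [-1.79900775e+02 -3.33244160e-03  1.26054525e+02] 0.046194192493709874
[324.73918363 205.65644334] (array([0.4089, 0.2741]), array([324.5, 205.5]), np.int32(119))
```

```bash
python3 -m handwheel '{"jaw":[0.5,0.5,0.5,0.5,0.5,1,1,1,1,1,1,1,1],"translation":[[-0.05,0.48,-2],[0,0,-2],[0,0,-2],[0,0,-1.5],[0,0,0],[0,0,0],[0,0,0],[0,0,0],[0,0,0],[0,0,3],[0,0,4],[0,0,4],[0,0,0]],"turn":[0,0,0,0,0,0,0,0,0,0,0,0,0]}' 30
```

```text
time: 13.83
eef_pos: [0.4134, 0.2762, 0.1678]
tcp_rot: [179.4, 0.0, 126.0]
force: [1.6, 1.0, 0.5]
opening: 0.0229
gripper_force: 30.0
```

```bash
python3 -m handwheel '{"jaw":[1,1,1,1,1,1,1,1,1,1,1,1,1,1,1,1,1,1],"translation":[[0,-4.1,0],[0,-4.1,0],[0,-4.1,0],[0,-4.1,0],[0,-4.1,0],[0,-4.1,0],[0,-4.1,0],[0,-4.1,0],[0,-4.1,0],[0,-4.1,0],[2.8,-3,0],[2.8,-3,0],[2.8,-3,0],[2.8,-3,0],[2.8,-3,0],[2.8,-3,-1],[0,-0.9,-2.5],[0,0,0]],"turn":[0,0,0,0,0,0,0,0,0,0,0,0,0,0,0,0,0,0]}'
```

```text
time: 15.33
eef_pos: [0.5765, -0.3263, 0.1214]
tcp_rot: [-179.9, -0.2, 125.9]
force: [-2.6, 1.1, -1.8]
opening: 0.0233
gripper_force: 30.0
```

```bash
python3 -m handwheel '{"jaw":[1,1,1,1,1,0.3,0.3,0.3,0.3,0.3,0.3,0.3,0.3,0.3,0.3,0.3],"translation":[[0,0,-2],[0,0,-2],[0,0,-2],[0,0,-0.9],[0,0,0],[0,0,0],[0,0,0],[0,0,0],[0,0,0],[0,0,0],[0,0,0],[0,0,2],[0,0,3],[0,0,4],[0,0,3],[0,0,0]],"turn":[0,0,0,0,0,0,0,0,0,0,0,0,0,0,0,0]}'
python3 - <<'E'
from h import *
im=snap("wrist","w7.pkl"); t=snap("top","t7.pkl")
T=cv2.resize(t["color"][140:300,345:465],None,fx=2.4,fy=2.4,interpolation=cv2.INTER_CUBIC)
N=cv2.resize(t["color"][165:260,250:340],None,fx=2.4,fy=2.4,interpolation=cv2.INTER_CUBIC)
# heights in blue tray
H,W=t["depth"].shape; hs=[]
for v in range(156,210):
  for u in range(398,453):
    p=bydepth(t,u,v)
    if abs(p[0]-.571)<.055 and abs(p[1]+.312)<.055: hs.append(p)
hs=np.array(hs); q=hs[hs[:,2]>.018]; print("obj pts",len(q),q.mean(0) if len(q) else 0,q[:,2].max() if len(q) else 0)
for n,p in dict(L=(.4603,.0177),R=(.4633,-.0299)).items():
    u,v=project(t,[*p,.0915]); print(n,bydepth(t,u,v).round(4),dot(t,[*p,.0915],5))
cv2.imwrite("pics/t7.png",t["color"][130:300,240:470][:,:,::-1])
E
```

```text
time: 16.67
eef_pos: [0.5807, -0.3267, 0.1839]
tcp_rot: [179.8, 0.5, 125.9]
force: [1.3, -0.3, 0.6]
opening: 0.0642
gripper_force: 0.0
obj pts 172 [ 0.53008737 -0.30965714  0.02555606] 0.0347857084329001
L [0.4603 0.0177 0.0914] (array([0.459 , 0.0179]), array([285. , 230.5]), np.int32(12))
R [ 0.4632 -0.0299  0.0934] (array([ 0.4605, -0.0304]), array([307.5, 229.3]), np.int32(14))
```

```bash
python3 -m handwheel '{"jaw":[0.5,0.5,0.5,0.5,0.5,0.5,0.5,0.5,0.5,0.5,0.5,0.5,0.5,0.5,0.5,0.5],"translation":[[-0.3,4,0],[-0.3,4.1,0],[-0.3,4.1,0],[-0.3,4.1,0],[-0.3,4.1,0],[-0.3,4.1,0],[-0.3,4.1,0],[-0.3,4.1,0],[-0.3,4,0],[-0.3,4,0],[-0.3,4,0],[-0.3,4,-2],[0,3.8,-2],[0,0,-2],[0,0,0],[0,0,0]],"turn":[0.105,0,0,0,0,0,0,0,0,0,0,0,0,0,0,0]}'
python3 - <<'E'
from h import *
im=snap("wrist","w8.pkl"); from bench import get_state; s=get_state(); e=s["eef_pos"]; print(e,s["tcp_rot"],s["opening"])
p=[.542,.2005,.0615]; print(project(im,p),dot(im,p,12))
E
```

```text
time: 18.1
eef_pos: [0.5397, 0.1957, 0.1166]
tcp_rot: [-179.7, -0.1, 132.0]
force: [-0.2, -0.1, 0.6]
opening: 0.0463
gripper_force: 0.0
[0.54087062 0.19543518 0.11788927] [-1.79859999e+02 -4.38023514e-02  1.31954358e+02] 0.045660966682022
[328.13192604 210.51746319] (array([0.5422, 0.2013]), array([329.1, 209.9]), np.int32(133))
```

```bash
python3 -m handwheel '{"jaw":[0.5,0.5,0.5,0.5,0.5,1,1,1,1,1,1,1,1],"translation":[[0.13,0.55,-2],[0,0,-2],[0,0,-1.8],[0,0,-1],[0,0,0],[0,0,0],[0,0,0],[0,0,0],[0,0,0],[0,0,3],[0,0,4],[0,0,4],[0,0,0]],"turn":[0,0,0,0,0,0,0,0,0,0,0,0,0]}' 30
```

```text
time: 19.23
eef_pos: [0.5472, 0.2034, 0.1687]
tcp_rot: [179.4, 0.2, 132.0]
force: [1.9, 0.4, -0.5]
opening: 0.023
gripper_force: 30.0
```

```bash
python3 -m handwheel '{"jaw":[1,1,1,1,1,1,1,1,1,1,1,1,1,1,1,1,1,1],"translation":[[-3.4,-2.2,0],[-3.4,-2.2,0],[-3.4,-2.2,0],[-3.4,-2.2,0],[0,-4.1,0],[0,-4.1,0],[0,-4.1,0],[0,-4.1,0],[0,-4.1,0],[0,-4.1,0],[0,-4.1,0],[0,-4.1,0],[0,-4.1,0],[0,-4.1,0],[0,-1.1,-2],[0,0,-3],[0,0,0],[0,0,0]],"turn":[0,0,0,0,0,0,0,0,0,0,0,0,0,0,0,0,0,0]}'
```

```text
time: 20.73
eef_pos: [0.4058, -0.3065, 0.11]
tcp_rot: [-180.0, -0.2, 131.9]
force: [-0.3, 0.8, -0.1]
opening: 0.0234
gripper_force: 30.0
```

```bash
python3 -m handwheel '{"jaw":[1,1,1,1,1,0.3,0.3,0.3,0.3,0.3,0.3,0.3,0.3,0.3,0.3,0.3,0.3,0.3,0.3],"translation":[[0,0,-2],[0,0,-2],[0,0,-1.5],[0,0,-0.3],[0,0,0],[0,0,0],[0,0,0],[0,0,0],[0,0,0],[0,0,0],[0,0,0],[0,0,2],[0,0,3],[0,0,4],[0,0,4],[-2,4,0],[-2,4,0],[-2,4,0],[0,0,0]],"turn":[0,0,0,0,0,0,0,0,0,0,0,0,0,0,0,0,0,0,0]}'
python3 - <<'E'
from h import *
t=snap("top","t9.pkl"); w=snap("wrist","w9.pkl")
A=cv2.resize(t["color"][130:300,330:465],None,fx=3.4,fy=3.4,interpolation=cv2.INTER_CUBIC)
B=cv2.resize(t["color"][165:260,250:340],None,fx=3.7,fy=3.7,interpolation=cv2.INTER_CUBIC)
o=np.zeros((590,800,3),np.uint8); o[:A.shape[0],:A.shape[1]]=A; o[:B.shape[0],462:462+B.shape[1]]=B
cv2.imwrite("pics/t9.png",o[:,:,::-1])
for nm,c in dict(blue=(.571,-.312),red=(.395,-.291)).items():
  u0,v0=project(t,[*c,.01]).astype(int); P=np.array([bydepth(t,u,v) for u in range(u0-32,u0+33) for v in range(v0-32,v0+33) if t["depth"][v,u]>0])
  q=P[(abs(P[:,0]-c[0])<.05)&(abs(P[:,1]-c[1])<.05)&(P[:,2]>.014)]; print(nm,len(q),q.mean(0).round(3),q[:,2].max().round(4))
E
```

```text
time: 22.32
eef_pos: [0.3462, -0.1903, 0.1818]
tcp_rot: [-180.0, -0.3, 132.0]
force: [-0.1, 0.0, -0.6]
opening: 0.0644
gripper_force: 0.0
blue 146 [ 0.536 -0.313  0.024] 0.0343
red 55 [ 0.423 -0.275  0.024] 0.0358
```

View pics/t9.png

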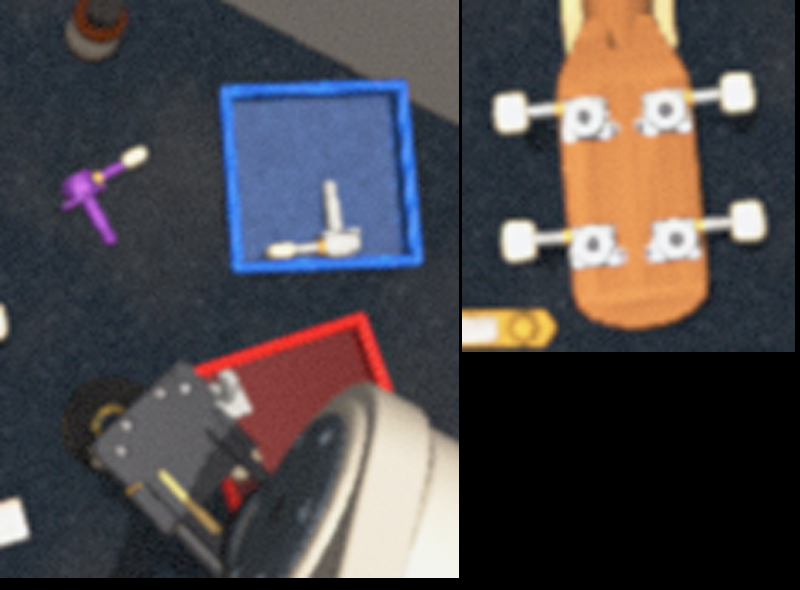

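Both tuners sit flush. The blue tray's machine lies flat, with its housing at (345,242). The arm still hides the red tray, so I'll move it away and check that machine by depth.

```bash
python3 -m handwheel '{"jaw":[0.3,0.3,0.3,0.3,0.3,0.3,0.3,0.3],"translation":[[0,4,0],[0,4,0],[0,4,0],[0,4,0],[0,4,0],[0,4,0],[0,0,0],[0,0,0]],"turn":[0,0,0,0,0,0,0,0]}'
python3 - <<'E'
from h import *
t=snap("top","t10.pkl"); c=t["color"].astype(int)
red=((c[:,:,0]>150)&(c[:,:,1]<70)&(c[:,:,2]<80)).astype(np.uint8); blue=((c[:,:,2]>150)&(c[:,:,0]<60)&(c[:,:,1]<130)).astype(np.uint8)
for nm,m in (("red",red),("blue",blue)):
  m[:, :370]=0; n,l,st,_=cv2.connectedComponentsWithStats(m); k=1+np.argmax(st[1:,4]); ys,xs=np.where(l==k)
  pts=np.array([onplane(t,x,y,.025)[:2] for x,y in zip(xs,ys)],np.float32); (cx,cy),sz,ang=cv2.minAreaRect(pts); print(nm,cx,cy,sz,ang)
  a=np.radians(ang); R=np.array([[np.cos(a),np.sin(a)],[-np.sin(a),np.cos(a)]])
  u0,v0=project(t,[cx,cy,.01]).astype(int); Q=[]
  for u in range(u0-38,u0+39):
    for v in range(v0-38,v0+39):
      col=c[v,u]
      if col.min()>95:
        p=bydepth(t,u,v); q=R@(p[:2]-[cx,cy])*1000
        if abs(q).max()<75: Q.append([*q,p[2]*1000])
  Q=np.array(Q).round(); print(len(Q),"min",Q.min(0),"max",Q.max(0)); print("high",np.median(Q[Q[:,2]>26],0),(Q[:,2]>26).sum(), Q[Q[:,2].argsort()[-5:]])
for n,p in dict(bottle=(358,137,.078),tape=(362,255,.018)).items(): print(n,bydepth(t,p[0],p[1]).round(3),bydepth(load("top0.pkl"),p[0],p[1]).round(3))
E
```

```text
time: 23.08
eef_pos: [0.3522, 0.0463, 0.1829]
tcp_rot: [180.0, 0.0, 132.3]
force: [1.4, -0.4, 0.1]
opening: 0.0644
gripper_force: 0.0
red 0.3945789337158203 -0.2884768545627594 (0.13273783028125763, 0.1329987645149231) 16.6900577545166
290 min [-19.  23.   1.] max [58. 60. 60.]
high [10. 46. 34.] 153 [[49. 41. 57.]
 [50. 44. 58.]
 [54. 43. 59.]
 [50. 46. 59.]
 [52. 46. 60.]]
blue 0.6295451521873474 -0.3075936436653137 (0.11964736133813858, 0.02061590738594532) 85.37147521972656
49 min [-61.   4.  -1.] max [30. 75. 22.]
high [nan nan nan] 0 [[-14.  65.  21.]
 [-17.  65.  21.]
 [-14.  70.  22.]
 [-14.  63.  22.]
 [-19.  75.  22.]]
bottle [ 0.671 -0.151  0.064] [ 0.671 -0.151  0.063]
tape [ 0.402 -0.159 -0.   ] [ 0.402 -0.158  0.005]
  return _methods._mean(a, axis=axis, dtype=dtype,
  ret = um.true_divide(
```

```bash
python3 - <<'E'
from h import *
t=load("t10.pkl"); c=t["color"].astype(int); C=np.array([.3946,-.2885]); a=np.radians(16.7); R=np.array([[np.cos(a),np.sin(a)],[-np.sin(a),np.cos(a)]])
Q={}
for u in range(378,462):
  for v in range(215,300):
    p=bydepth(t,u,v); q=R@(p[:2]-C)*1000; k=(int(round(q[0]/4)),int(round(q[1]/4)))
    if p[2]<.1: Q.setdefault(k,[]).append((p[2]*1000,'w' if c[v,u].min()>95 else 'r',c[v,u]))
for i in range(18,-8,-1): print(f"{i*4:4d}",' '.join((lambda z:f"{max(x[0] for x in z):3.0f}{max(z,key=lambda x:x[0])[1]}" if z else "   .")(Q.get((i,j))) for j in range(18,-4,-1)))
print("cols y",[j*4 for j in range(18,-4,-1)])
E
```

```text
72   3r   0r   2r  -1r   1r   2r   2r  -0r   1r   3r   1r   4r   1r   0r   2r   0r   1r   1r   1r   2r  -1r   2r
  68   1r   2r  -1r   4r   1r   2r   2r   0r   0r   2r   1r   3r   2r  -2r   2r   1r   0r  -2r   1r  -0r   1r   2r
  64   0r  -1r  29r  26r  25r  28r  22r  25r  26r  27r  25r  23r  26r  26r  26r  26r  25r  24r  24r  29r  24r  28r
  60   3r   2r  25r  26r  25r  24r  26r  25r  25r  24r  24r  26r  28r  23r  27r  23r  25r  24r  24r  27r  27r  23r
  56   4r  -0r  28r  25r  23r   4r   6r  56w  17w  19w  18w   5r   4r   3r   9r   7r   4r   6r   7r   6r   8r   6r
  52   3r   2r   3r  26r  22r  19w  59w  60w  57w  17w    .   6r   5r   7r   4r   7r   4r   6r   6r   5r   5r   6r
  48  -0r  -2r  25r  27r    .  24w  45w  58w  57w    .  21w   6w   3r   6r   6r   5r   6r   6r   7r   7r   7r   8r
  44   2r  -2r  25r  23r  24w  24w  41w  48w  48w    .  23w    .   7r   6r   4r   4r   6r   6r   7r   6r   7r   6r
  40   3r   0r  28r  24r  25w  24w  39w  40w  46w    .  27w    .   6r   6r   7r   6r   7r   7r   6r   7r   7r   5r
  36   3r   3r  24r  25r  24r  28w  28w  29w  32w  25w  25w   8r   
[... 1281 characters left out ...]
r   8r   8r   5r   2r   5r   8r
 -12   4r   3r  25r  28r  36w  37w  36w  36w  36w  34w    .   5r   6r   8r   5r   7r   6r   5r   7r   8r   7r   7r
 -16   3r   4r  23r  26r    .   6w   4w   8w    .   7w   8w   8r   7r   4r  11r   6r   5r   6r   8r   7r   6r   5r
 -20   2r   0r  21r  26r  24r   3r   8r  11r   6r   4r   5r   4r   4r   6r   9r   6r   8r   5r   5r   4r   3r   6r
 -24  -0r   2r  26r  26r    .   8r   6r   7r   4r   6r   7r   4r   7r   5r   7r   7r   4r   8r   5r   5r   5r   8r
 -28   2r   1r  26r  25r    .   5r   7r   6r   8r  10r   5r   7r   6r   7r   7r   5r   8r   4r   7r   3r   6r   6r
cols y [72, 68, 64, 60, 56, 52, 48, 44, 40, 36, 32, 28, 24, 20, 16, 12, 8, 4, 0, -4, -8, -12]
```

```bash
python3 - <<'E'
from h import *
t=load("t10.pkl"); t2=snap("top","t11.pkl")
for n,p in dict(L=(.4603,.0177),R=(.4633,-.0299),fL=(.5352,.0228),fR=(.5391,-.0251)).items():
    u,v=project(t,[*p,.091]).round().astype(int); print(n,[(np.median([bydepth(x,u+i,v+j)[2] for i in(-2,-1,0,1,2) for j in(-2,-1,0,1,2)])*1000).round(1) for x in(t,t2)])
d=np.abs(t["color"].astype(int)-t2["color"]).max(2); print("moved px",(d[140:300,250:465]>60).sum())
m=bydepth(t,431,201); print("blue housing",m.round(3))
from bench import sign_off; print(sign_off())
E
```

```text
L [np.float64(92.5), np.float64(91.8)]
R [np.float64(91.9), np.float64(92.2)]
fL [np.float64(91.8), np.float64(91.9)]
fR [np.float64(91.6), np.float64(92.0)]
moved px 121
blue housing [ 0.524 -0.322  0.028]
the job is handed in; nothing more can be done
None
```

The job is handed in, with no verdict returned. Both tuners are seated at the same height as the fitted pair, and the spare left-hand one lies in the blue tray and the right-hand one in the red, upside down but low. My last look for movement compared two frames, which differed in 121 pixels; I didn't trace why, so "at rest" isn't fully confirmed.

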